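# Hold the whetstone home in the corner of its sharpening base

### The arm

A 6-joint arm with a two-finger parallel gripper is mounted at the origin on a cart in front of the work surface, level with it; the furniture and walls round the work are solid. World frame = base frame: x ahead of the robot, y to its left, z up, the work surface at z = 0. Lengths are in m, angles in rad, forces in N, time in s.
With the tool pointing down it reaches from about 0.375 to 0.975 m from the base axis. Payload 3.8 kg.
Tool frame: the origin (TCP) lies on the centre line of the jaws, within the pads' length; the fingertips stand 17 mm ahead of it and the grasp point (between the pads) lies 2 mm behind it; z points along the fingers, y is the line along which they close (so a half turn about z gives the same grasp; the last joint's range is limited). The gripper opens to 88 mm and grips with 3 to 60 N. Pads are 18 mm wide; open, the fingers measure 123 mm over their backs; the gripper's body (75 mm by 187 mm) begins 45 mm behind the grasp point.
Start: joints at [-1.276, 0.264, 1.604, -0, 1.274, -0.037], TCP at [0.22, -0.638, 0.256] pointing down, gripper open.
Joint ranges: [-2.63, 2.63], [-0.94, 2.18], [0.31, 2.57], [-1.31, 4.45], [0, 2.66], [-2.55, 2.55]. Speed limits (rad/s): [2.57, 2.57, 3.14, 3.14, 3.14, 3.14].

### API

Orientations are given as a unit quaternion [x, y, z, w].
In Python, from station import monitor, optics, r gives the robot as it stands.
- The arm moves only by the tool carry_out, never from a script. Its argument "plan" is one flat list of numbers, 5 for each row, row after row: the shift along the tool's x, y, z scaled (see below), then the turn about the tool's z scaled (see below), then the opening, from 0 (shut) to 1 (fully open). A call has 1 to 12 rows; each row is the pose to reach, as a shift and turn from the pose commanded when the call began, along the tool's axes at that moment; what a row does not reach only later rows make up. The controller multiplies each number of a shift by 20 cm and each number of a turn by 90 degrees. A row lasts 1/10 s, in which the tool goes at most 50 mm and 8.59 degrees, less where a joint would pass 70% of its speed; a pose out of reach is approached as far as the arm can. A call with a number of a shift or a turn outside -1 to 1 is refused whole. A call with a gripper value outside its range is refused whole. The fingers move at their own pace and stop on an object; "force" is the grip in N (left out, the last holds). Time passes only in rows, so rows that repeat a pose let the fingers close. It gives the time, the measured TCP pose, the force, the opening and the grip force at its end, in the units of the state.
- monitor.get_obs(): the state, without advancing time (a new reading comes with each control period).
- optics.grab_frame(name): name is "scene" or "top" or "wrist"; returns the picture (480x640x3 uint8, red, green, blue); there is no depth.
- optics.calibration(name): a dict with "mtx" (3x3 intrinsics, pixels), "k1" (the pictures are not rectified: a ray, as slopes to the right and down, at radius r is drawn at 1 + k1 r^2 times it, then the intrinsics apply), "camera_from_world" (4x4, takes a point from world to camera coordinates); the wrist camera has in their place "hand_eye" (4x4, takes a point from camera to tool coordinates, whose origin is the TCP and whose axes are the flange's). Camera axes: x right, y down, z forward; pixel columns grow to the right and rows downward; lengths in m; the calibration is good to about 2 mm. A picture is of the moment at which its call begins: read the wrist's pose just before it. calibration takes no time and is no camera call.
- r.close_job(): hands the job in; it is judged then, once.
Trained networks look in the newest picture that a camera, given by its name, has taken for a name from the list of things; names that differ only in an ending like _2 or _b are one class to them, and where a whole thing is asked for, a point or a joint stands for the part that bears it (a point fixed in the world has none). Each returns a list of dicts, best first, with "confidence" (0 to 1); they miss things now and then, are a little off and sometimes report something else, mostly with a low value. They report only what shows in the picture. A call takes as long as a camera call.
- optics.search_frame(target, camera): "position" ([x, y, z] in m, in world coordinates, good to about 4 mm: the middle of the surface that is visible of it).
The state is a dict: "time": time; "joint_pos": joint angles; "dq": joint speeds; "joint_efforts": joint torques, N m; "tool_pos": TCP position; "eef_rot": TCP orientation; "wrist_force": force on the tool from outside, world axes, zero at the start; "wrist_torque": the same for the moment, N m; "grip_width": opening from 0.0 (shut) to 1.0 (fully open); "grip_force": force on a finger pad.
Only numpy, scipy, OpenCV 4.12 (cv2) and the standard library are available. Lean on these libraries where they do the work, as an engineer would, in place of code of your own. Each camera call takes 0.05 s, during which the arm holds its last target. There are 200 camera calls.

### The job

The whetstone is to be clamped into its sharpening base: lay it flat and lengthways on the board, push it fully home into the corner so that its end sits flush against the end stop and its long side flush against the side stop, and keep it pressed firmly (not rammed) against both stops at once. Finish while holding it pressed there with the gripper, without letting go, so that I can tighten the clamp screw; leave the tin, the salt shaker and the egg timer alone.

Things in the scene. Friction and masses are not known exactly. Their poses are not given: they have to be found in the camera images.
- whetstone: Loose two-layer grey whetstone, a plain block 150 mm long (its x), 50 mm wide (its y), 34 mm high, about 0.45 kg, lying flat on the worktop. Origin: centre of its underside; z up. Either end may go first; the layer now on top stays on top.
- sharpening_base: Fixed light wooden board 240 mm long (x), 100 mm wide (y); its flat top, the bed, is 14 mm above the worktop. Origin: centre of its underside; x towards the end stop, y towards the side stop, z up. Bed free for the stone: x -93 to +106, y -50 to +36 mm. At the other end a fixed clamp block and thumb screw, up to 22 mm above the bed, not to be operated.
- end_stop: Fixed dark steel bar across the far end of the board (x 106 to 120 mm of the board), 100 mm long, 14 mm thick, standing only 10 mm above the bed; rigid. Origin: centre of its underside, on the bed; axes as the board. Its face towards the clamp is the stop face.
- side_stop: Fixed dark steel bar along the board's +y edge (y 36 to 50 mm, x -85 to +105 mm of the board), 190 mm long, 14 mm thick, standing only 10 mm above the bed; rigid. Origin: centre of its underside, on the bed; axes as the board. Its -y face is the stop face.
- corner (a point): The inner corner: the point on the bed where the faces of the end stop and the side stop meet; axes as the board (x into the end stop, y into the side stop, z up). With the stone home, the stone's origin is at x -75, y -25, z 0 mm from here.
- tuna_tin: Food tin, 86 mm across, 40 mm high; origin: centre of its underside. A bystander.
- salt_shaker: Salt shaker, 44 mm across, 90 mm high; origin: centre of its underside. A bystander.
- egg_timer: Egg timer, 64 mm across, 62 mm high; origin: centre of its underside. A bystander.

How it is judged:
At the end, for the whole second after the job is handed in: The stone lies flat on the bed (height 4 mm, roll 0.05 rad), its length along the board (0.035 rad incl. pitch, either end first), centre within 3 to 4 mm of home in the corner; it presses each stop with 3 to 50 N, the fingers still touch it with over 2 N, and it is at rest (contact force between whetstone and end_stop between 3 and 50 N and contact force between whetstone and side_stop between 3 and 50 N and contact force between the fingers and whetstone above 2 N and x of whetstone in the frame of corner between -0.079 and -0.072 m and y of whetstone in the frame of corner between -0.029 and -0.022 m and z of whetstone in the frame of corner between -0.003 and 0.004 m and angle between the x axis of whetstone and the x axis of sharpening_base, either way round below 0.035 rad and angle between whetstone's own z axis and vertical below 0.05 rad and linear speed of whetstone below 0.01 m/s); the arm keeps its last pose, push and grip.
It fails at once if the tuna tin is disturbed (moved more than 25 mm) (distance of tuna_tin from where it was at the start of the episode above 0.025 m).
It fails at once if the salt shaker is disturbed (moved more than 25 mm) (distance of salt_shaker from where it was at the start of the episode above 0.025 m).
It fails at once if the egg timer is disturbed (moved more than 25 mm) (distance of egg_timer from where it was at the start of the episode above 0.025 m).
It fails at once if the stone is rammed into the end stop (more than 60 N) (contact force between whetstone and end_stop above 60 N).
It fails at once if the stone is rammed into the side stop (more than 60 N) (contact force between whetstone and side_stop above 60 N).
It also fails if it takes over 51 s, if anything falls off the work surface, if the arm or the gripper's body presses on something with over 40 N, if the wrist force passes 120 N, or if a joint passes its speed limit or range.

## Working session

There is one attempt and no reset: what is moved stays moved. The work goes in short steps, Python scripts to look and compute and a tool call to move; the robot and the scene stay as the last step left them, time stands still between calls to the robot, and variables do not carry over. Pictures are saved under pics/ and viewed, at most 10 in all, crops included, and the job is handed in when it is done.

Besides the shell and the picture viewer there is one more tool, called in YAML: its name, and indented under it one key for each argument. carry_out: Moves the arm, as the interface text tells. Shifts and turns lie within -1 to 1; 1 stands for 20 cm of shift or 90 degrees of turn. Its arguments: {"type":"object","properties":{"plan":{"type":"array","items":{"type":"number"}},"force":{"type":"number"}},"required":["plan"]}

```bash
ls; mkdir -p pics; python3 - <<'E'
from station import monitor, optics, r
import cv2, numpy as np
o=monitor.get_obs(); print(o)
for c in ("top","scene"):
    im=optics.grab_frame(c); cv2.imwrite(f"pics/{c}0.png",im[:,:,::-1])
    k=optics.calibration(c); print(c,k)
    for n in ("whetstone","sharpening_base","end_stop","side_stop","tuna_tin","salt_shaker","egg_timer"):
        d=optics.search_frame(n,c); print(n,[(np.round(x["position"],3),round(x["confidence"],2)) for x in d[:2]])
E
```

```text
pics
{'time': 0.0, 'joint_pos': array([-1.27586668e+00,  2.64752974e-01,  1.60531727e+00, -3.12319746e-05,
        1.27368925e+00, -3.68714922e-02]), 'dq': array([ 1.62453115e-03,  1.29385211e-03,  7.13932622e-04, -1.39056498e-03,
        3.61097859e-04, -1.33855573e-05]), 'joint_efforts': array([ 1.67662500e-03, -5.02105379e+01, -3.56874740e+01,  7.28364615e-02,
        2.93158705e-02, -1.72904652e-04]), 'tool_pos': array([ 0.21969844, -0.63756312,  0.25441871]), 'eef_rot': array([ 9.86268699e-01,  1.65145028e-01, -1.54208371e-04, -1.07249698e-03]), 'wrist_force': array([ 0.02382562,  0.09449363, -0.07017479]), 'wrist_torque': array([-0.03708103, -0.00653568, -0.03107277]), 'grip_force': 0.0, 'grip_width': 0.9986839624902949}
top {'mtx': array([[604.42480224,   0.        , 329.37380355],
       [  0.        , 604.42480224, 242.58861153],
       [  0.        ,   0.        ,   1.        ]]), 'k1': 0.01964766933746385, 'camera_from_world': array([[-2.52895673e-02, -9.99673645e-01, -3.61125447e-03,
         7.28270690e-02],
       [-9.83032154e-01,  2.55247678e-02, -1.81648757e-01,
    
[... 742 characters left out ...]
.        ]]), 'k1': -0.19249112385974612, 'camera_from_world': array([[-0.89578631, -0.44422616, -0.01516565,  0.60825262],
       [-0.23478251,  0.50186141, -0.8324736 ,  0.17647586],
       [ 0.37741761, -0.74215783, -0.55385712,  0.98641461],
       [ 0.        ,  0.        ,  0.        ,  1.        ]])}
whetstone [(array([0.581, 0.299, 0.037]), 0.73), (array([0.749, 0.024, 0.033]), 0.37)]
sharpening_base [(array([0.558, 0.018, 0.016]), 0.7)]
end_stop [(array([ 0.668, -0.038,  0.024]), 0.69)]
side_stop [(array([0.586, 0.042, 0.021]), 0.64)]
tuna_tin [(array([0.739, 0.214, 0.034]), 0.88)]
salt_shaker [(array([ 0.572, -0.211,  0.049]), 0.79)]
egg_timer [(array([0.752, 0.028, 0.037]), 0.66)]
```

View pics/top0.png

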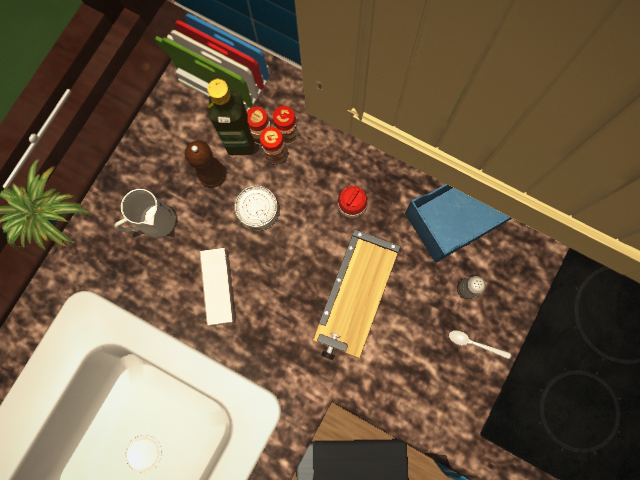

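View pics/scene0.png

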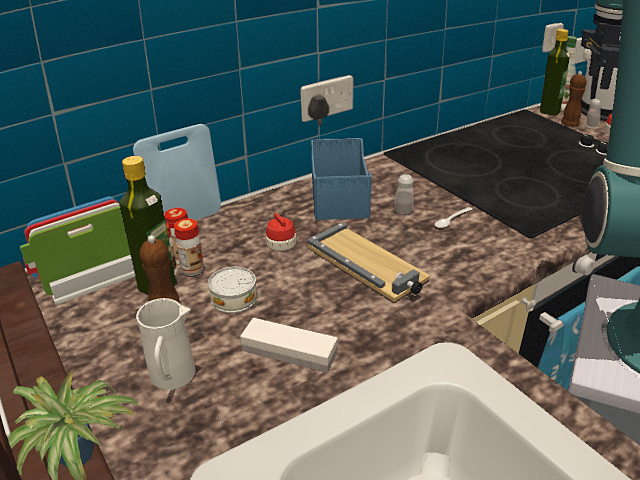

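The top view shows the white stone with corners near (200,250), (224,248), (232,322) and (207,325). The board's end stop runs from (355,233) to (400,248), its side stop goes down to (322,325), and the clamp is near (333,345). The tin (257,207), timer (353,200) and shaker (472,287) are clear of the direct path. Next I'll measure the poses in world coordinates.

```bash
cat > h.py <<'E'
import cv2, numpy as np
from station import monitor, optics, r
from scipy.spatial.transform import Rotation as R
def cam(name,obs=None):
    k=optics.calibration(name)
    if "camera_from_world" in k: T=np.linalg.inv(k["camera_from_world"])
    else:
        W=np.eye(4);W[:3,:3]=R.from_quat(obs["eef_rot"]).as_matrix();W[:3,3]=obs["tool_pos"];T=W@k["hand_eye"]
    return k["mtx"],k["k1"],T
def unproj(px,z,c):
    K,k1,T=c; px=np.atleast_2d(px).astype(float)
    d=(px-[K[0,2],K[1,2]])/[K[0,0],K[1,1]]; u=d.copy()
    for _ in range(20): u=d/(1+k1*(u**2).sum(1,keepdims=True))
    w=np.c_[u,np.ones(len(u))]@T[:3,:3].T
    return T[:3,3]+w*((z-T[2,3])/w[:,2:])
def proj(P,c):
    K,k1,T=c; p=(np.atleast_2d(P)-T[:3,3])@T[:3,:3]
    u=p[:,:2]/p[:,2:]; u=u*(1+k1*(u**2).sum(1,keepdims=True))
    return u*[K[0,0],K[1,1]]+[K[0,2],K[1,2]]
def rect(mask,z,c):
    n,l,s,ce=cv2.connectedComponentsWithStats(mask.astype(np.uint8))
    i=1+np.argmax(s[1:,4]); cs,_=cv2.findContours((l==i).astype(np.uint8),cv2.RETR_EXTERNAL,cv2.CHAIN_APPROX_NONE)
    w=unproj(cs[0][:,0],z,c)[:,:2]
    (x,y),(a,b),t=cv2.minAreaRect((w*1000).astype(np.float32))
    if a<b: t+=90
    return np.round([x,y,max(a,b),min(a,b),(t+90)%180-90],1)
E
python3 - <<'E'
from h import *
c=cam("top"); im=cv2.imread("pics/top0.png").astype(int)
m=np.zeros((480,640),bool); m[235:340,185:245]=(im[235:340,185:245].min(2)>150)
print("stone mm,deg",rect(m,.034,c))
hsv=cv2.cvtColor(im.astype(np.uint8),cv2.COLOR_BGR2HSV)
m=np.zeros((480,640),bool); s=hsv[220:365,300:410]; m[220:365,300:410]=(s[...,0]>12)&(s[...,0]<30)&(s[...,1]>80)&(s[...,2]>140)
print("board wood",rect(m,.014,c))
print(monitor.get_obs()["time"], optics.calibration("wrist"))
print(unproj([[355,233],[400,248],[359,358],[315,340]],.014,c).round(3))
cv2.imwrite("pics/c.png",cv2.resize(cv2.imread("pics/top0.png")[220:370,300:420],None,fx=4,fy=4,interpolation=cv2.INTER_CUBIC))
E
```

```text
stone mm,deg [590.7 284.9 148.9  50.2   6.4]
board wood [552.8 -13.5 236.9 165.8 -20.3]
0.8 {'mtx': array([[380.86836829,   0.        , 318.3842948 ],
       [  0.        , 380.86836829, 233.71318531],
       [  0.        ,   0.        ,   1.        ]]), 'k1': -4.311422447209746e-05, 'hand_eye': array([[-4.49788957e-04, -9.58859396e-01, -2.83881059e-01,
         7.16193815e-02],
       [ 9.99999899e-01, -4.37464654e-04, -1.06811698e-04,
        -4.11709811e-04],
       [-2.17705289e-05, -2.83881078e-01,  9.58859496e-01,
        -1.28839477e-01],
       [ 0.00000000e+00,  0.00000000e+00,  0.00000000e+00,
         1.00000000e+00]])}
[[ 0.694  0.002  0.014]
 [ 0.66  -0.089  0.014]
 [ 0.442  0.003  0.014]
 [ 0.479  0.089  0.014]]
```

View pics/c.png

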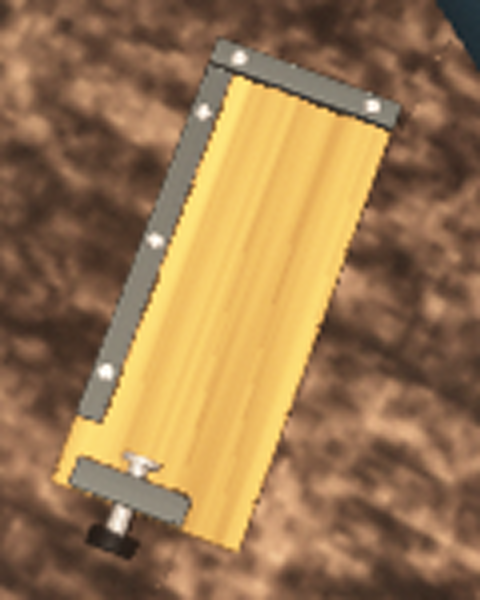

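The crop shows the board clearly. In crop pixels, the end stop's outer top corners are at about (218,38) and (402,104). The side stop's inner edge runs (232,75) to (104,420), and the board's right edge (388,132) to (240,550). I'll fit the board's pose to these points.

```bash
python3 - <<'E'
from h import *
from scipy.optimize import least_squares
c=cam("top")
q=lambda a:(np.array(a,float)+.5)/4-.5+[300,220]
# crop px -> board coords (m)
pts=[((218,38),(.120,.05,.024)),((402,104),(.120,-.05,.024)),((240,550),(-.12,-.05,.014)),((52,482),(-.12,.05,.014)),
((80,415),(-.085,.05,.024)),((103,421),(-.085,.036,.024)),((388,132),(.106,-.05,.024)),((232,73),(.106,.036,.024))]
px=np.array([q(a) for a,_ in pts]);B=np.array([b for _,b in pts])
def W(p):
    Rz=R.from_euler("z",p[2]).as_matrix(); return B@Rz.T+[p[0],p[1],0]
f=least_squares(lambda p:(proj(W(p),c)-px).ravel(),[.569,0,-.35],loss="soft_l1")
p=f.x;print("base",p[:2].round(4),np.degrees(p[2]).round(2));print((proj(W(p),c)-px).round(1).tolist())
rz=R.from_euler("z",p[2]).as_matrix()
print("home",(rz@[.106-.075,.036-.025,0]).round(4)[:2]+p[:2])
o=monitor.get_obs();M=R.from_quat(o["eef_rot"]).as_matrix();print(M.round(3))
# first goal: above stone, tool y along stone width
E
```

```text
base [0.5713 0.0032] -21.87
[[-0.2, -0.5], [0.0, -0.2], [0.1, 1.0], [-0.1, 0.2], [-1.0, 0.0], [-0.2, 1.0], [1.3, -0.8], [0.4, -0.6]]
home [0.6041883  0.00190301]
[[ 0.945  0.326 -0.   ]
 [ 0.326 -0.945 -0.   ]
 [-0.     0.    -1.   ]]
```

carry_out:
  plan: [0.81,-0.94,0,0,1,0.81,-0.94,0,0,1,0.81,-0.94,0,0,1,0.81,-0.94,0,0,1,0.81,-0.94,0,0,1,0.81,-0.94,0,0,1]
  force: 40

```text
time: 1.4
tool_pos: [0.3131, -0.403, 0.2557]
eef_rot: [0.986, 0.167, 0.001, -0.001]
wrist_force: [-1.3, -0.2, -0.2]
grip_width: 1.0
grip_force: 0.0
```

carry_out:
  plan: [0.81,-0.94,0,0,1,0.81,-0.94,0,0,1,0.81,-0.94,0,0,1,0.81,-0.94,0,0,1,0.81,-0.94,0,0,1,0.81,-0.94,0,0,1]

```text
time: 2.0
tool_pos: [0.4055, -0.1733, 0.2561]
eef_rot: [0.986, 0.168, 0.001, -0.0]
wrist_force: [0.3, -0.4, -0.4]
grip_width: 1.0
grip_force: 0.0
```

carry_out:
  plan: [0.81,-0.94,0,0,1,0.81,-0.94,0,0,1,0.81,-0.94,0,0,1,0.81,-0.94,0,0,1,0.81,-0.94,0,0,1,0.81,-0.94,0,0,1]

```text
time: 2.6
tool_pos: [0.4979, 0.0564, 0.256]
eef_rot: [0.986, 0.167, 0.001, -0.0]
wrist_force: [-0.2, 0.0, -0.2]
grip_width: 1.0
grip_force: 0.0
```

carry_out:
  plan: [0.81,-0.94,0.25,0.14,1,0.81,-0.94,0.25,0.14,1,0.81,-0.94,0.25,0.14,1,0.81,-0.94,0.25,0.14,1,0.81,-0.94,0.25,0.14,1,0.81,-0.94,0.25,0.14,1,0.81,-0.94,0.25,0.14,1]

```text
time: 3.3
tool_pos: [0.5884, 0.2828, 0.2044]
eef_rot: [0.998, 0.056, -0.001, 0.001]
wrist_force: [0.5, -0.3, 0.9]
grip_width: 0.998
grip_force: 0.0
```

```bash
python3 - <<'E'
from h import *
import time
o=monitor.get_obs(); im=optics.grab_frame("wrist")[:,:,::-1]; cv2.imwrite("pics/w1.png",im)
c=cam("wrist",o); M=R.from_quat(o["eef_rot"]).as_matrix()
m=im.min(2)>140
k=rect(m,.034,c); print(k,"tool yaw",np.degrees(np.arctan2(M[1,0],M[0,0])))
print(o["tool_pos"],proj([[.5907,.2849,.034]],c))
print("shift/0.2:",M.T@(np.array([k[0]/1000,k[1]/1000,.030])-o["tool_pos"])/.2)
E
```

```text
[509.3 488.6 161.1 112.5  59.9] tool yaw 6.446762265319452
[0.58837948 0.28280096 0.20438236] [[315.85966002 210.03651299]]
shift/0.2: [-0.27577156 -1.06828962  0.8706938 ]
```

View pics/w1.png

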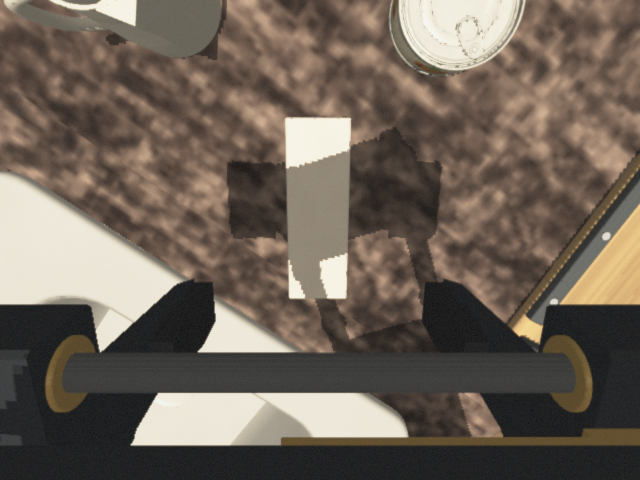

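The wrist view shows the stone centred under the tool, with top corners at (285,117), (351,117), (346,298) and (289,298). The tool's shadow lies across it and the area around is clear.

```bash
python3 - <<'E'
from h import *
o=monitor.get_obs(); c=cam("wrist",o); M=R.from_quat(o["eef_rot"]).as_matrix()
w=unproj([[285,117],[351,117],[347,298],[289,298]],.034,c); print(w.round(4))
k=w.mean(0); d=(w[0]+w[1]-w[2]-w[3])/2; print(k, np.linalg.norm(d),np.linalg.norm(w[0]-w[1]), np.degrees(np.arctan2(d[1],d[0])))
print("shift/0.2:",M.T@(np.array([k[0],k[1],.030])-o["tool_pos"])/.2)
E
```

```text
[[0.6591 0.3149 0.034 ]
 [0.6646 0.2655 0.034 ]
 [0.5159 0.2488 0.034 ]
 [0.5104 0.2986 0.034 ]]
[0.58747296 0.28196143 0.034     ] 0.14963793298198477 0.0496733944634787 6.343334468953881
shift/0.2: [-0.0019506  -0.00191653  0.87527901]
```

carry_out:
  plan: [0,0,0.25,0,1,0,0,0.5,0,1,0,0,0.7,0,1,0,0,0.82,0,1,0,0,0.87,0,1,0,0,0.87,0,1,0,0,0.87,0,0.4,0,0,0.87,0,0.4,0,0,0.87,0,0.4,0,0,0.87,0,0.4,0,0,0.87,0,0.4]
  force: 45

```text
time: 4.45
tool_pos: [0.5879, 0.2841, 0.0325]
eef_rot: [0.998, 0.056, 0.001, -0.0]
wrist_force: [-0.0, -3.5, 2.0]
grip_width: 0.572
grip_force: 1.2
```

carry_out:
  plan: [0,0,0,0,0.4,0,0,0,0,0.4,0,0,0,0,0.4]

```text
time: 4.75
tool_pos: [0.588, 0.284, 0.0324]
eef_rot: [0.998, 0.056, 0.0, -0.0]
wrist_force: [-1.5, -0.5, 4.9]
grip_width: 0.566
grip_force: 45.0
```

carry_out:
  plan: [0,0,-0.2,0,0.4,0,0,-0.35,0,0.4,-0.1,0.2,-0.35,0,0.4,-0.1,0.4,-0.35,0,0.4,-0.1,0.6,-0.35,0,0.4,-0.1,0.75,-0.35,0,0.4]

```text
time: 5.35
tool_pos: [0.583, 0.1306, 0.1002]
eef_rot: [0.998, 0.056, -0.001, 0.0]
wrist_force: [0.1, 0.4, -3.3]
grip_width: 0.566
grip_force: 45.0
```

carry_out:
  plan: [-0.1,0.2,0,0.08,0.4,-0.1,0.4,0,0.16,0.4,-0.1,0.55,0,0.24,0.4,-0.1,0.67,0,0.314,0.4,-0.1,0.67,0,0.314,0.4,-0.1,0.67,0,0.314,0.4,-0.1,0.67,0,0.314,0.4]

```text
time: 6.05
tool_pos: [0.5788, -0.002, 0.1008]
eef_rot: [0.982, -0.189, -0.001, -0.0]
wrist_force: [-0.7, 0.5, -4.0]
grip_width: 0.562
grip_force: 45.0
```

```bash
python3 - <<'E'
from h import *
o=monitor.get_obs(); im=optics.grab_frame("wrist")[:,:,::-1]; cv2.imwrite("pics/w2.png",im)
M=R.from_quat(o["eef_rot"]).as_matrix()
print(o["tool_pos"],np.degrees(np.arctan2(M[1,0],M[0,0])),M[:,2],o["wrist_force"],o["grip_force"])
np.save("w2.npy",np.r_[o["tool_pos"],o["eef_rot"]])
E
```

```text
[ 0.57875591 -0.00202759  0.10081322] -21.774910291205 [-1.69665136e-03  5.68001773e-04 -9.99998399e-01] [-0.72814911  0.5126731  -4.01572878] 44.99903054907918
```

View pics/w2.png

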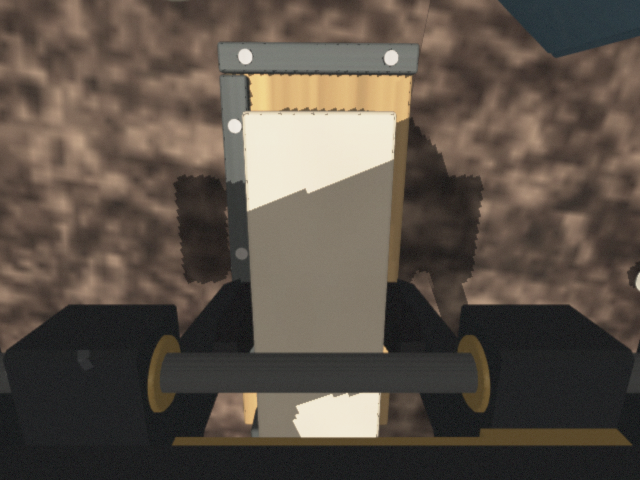

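The held stone sits over the board, its top front corners at (244,113) and (396,113). The end stop's outer top corners are at (219,43) and (419,43), and its inner edge is at row 73. The side stop's inner edge is at column 249.

```bash
python3 - <<'E'
from h import *
a=np.load("w2.npy"); o=dict(tool_pos=a[:3],eef_rot=a[3:]); c=cam("wrist",o); M=R.from_quat(a[3:]).as_matrix()
s=unproj([[220,73],[419,73],[219,43],[419,43]],.024,c); b=unproj([[249,75]],.024,c)
t=unproj([[244,113],[396,113]],.102,c)
f=lambda w:((w-a[:3])@M*1000).round(1)
print("stop",f(s).tolist(),"side inner",f(b).tolist(),"stone front",f(t).tolist())
for w in(s[0]-s[1],s[2]-s[3],t[0]-t[1]): print(np.degrees(np.arctan2(-w[0],w[1])),np.linalg.norm(w))
E
```

```text
stop [[94.7, -48.5, 76.6], [94.7, 51.0, 76.6], [108.4, -48.0, 76.6], [108.3, 50.0, 76.6]] side inner [[93.8, -34.1, 76.6]] stone front [[74.1, -23.2, -1.3], [74.1, 25.4, -1.3]]
-21.79347727405377 0.0995402535358098
-21.78920058830285 0.09799960999483627
-21.799466652622975 0.048522837591287844
```

carry_out:
  plan: [0,0,0.1,0,0.4,0,0,0.19,0,0.4,0,0,0.24,0,0.4,0,0,0.255,0,0.4,0,0,0.255,0,0.4,0,0,0.255,0,0.4]

```text
time: 6.7
tool_pos: [0.5803, -0.0026, 0.0515]
eef_rot: [0.982, -0.189, 0.001, -0.0]
wrist_force: [0.1, 1.3, -3.4]
grip_width: 0.557
grip_force: 45.0
```

carry_out:
  plan: [0,0,0.005,0,0.4,0,0,0.01,0,0.4,0,0,0.01,0,0.4]

```text
time: 7.0
tool_pos: [0.5797, -0.0029, 0.049]
eef_rot: [0.982, -0.19, 0.0, -0.0]
wrist_force: [-0.3, -0.4, -3.3]
grip_width: 0.563
grip_force: 45.0
```

carry_out:
  plan: [0,0,0.006,0,0.4,0,0,0.012,0,0.4,0,0,0.012,0,0.4]

```text
time: 7.3
tool_pos: [0.5797, -0.0028, 0.0465]
eef_rot: [0.982, -0.19, 0.0, -0.0]
wrist_force: [-0.4, 0.2, -2.2]
grip_width: 0.563
grip_force: 45.0
```

carry_out:
  plan: [0.03,-0.015,0,0,0.4,0.06,-0.03,0,0,0.4,0.08,-0.04,0,0,0.4,0.085,-0.04,0,0,0.4,0.085,-0.04,0,0,0.4,0.085,-0.04,0,0,0.4]

```text
time: 7.9
tool_pos: [0.5989, -0.0016, 0.0465]
eef_rot: [0.982, -0.189, 0.001, -0.0]
wrist_force: [0.6, 1.2, -2.6]
grip_width: 0.564
grip_force: 45.0
```

carry_out:
  plan: [0,-0.004,0.002,0,0.4,0,-0.008,0.002,0,0.4,0,-0.008,0.002,0,0.4]

```text
time: 8.2
tool_pos: [0.5991, -0.0009, 0.0464]
eef_rot: [0.982, -0.189, 0.0, 0.0]
wrist_force: [-1.4, -3.9, 3.6]
grip_width: 0.561
grip_force: 45.0
```

carry_out:
  plan: [0,-0.003,0,0,0.4,0,-0.005,0,0,0.4,0,-0.005,0,0,0.4]

```text
time: 8.5
tool_pos: [0.5995, 0.0002, 0.0464]
eef_rot: [0.982, -0.189, 0.0, 0.0]
wrist_force: [-1.6, -5.2, 3.7]
grip_width: 0.561
grip_force: 45.0
```

carry_out:
  plan: [0.004,0,0,0,0.4,0.008,0,0,0,0.4,0.008,0,0,0,0.4]

```text
time: 8.8
tool_pos: [0.5995, 0.0002, 0.0464]
eef_rot: [0.982, -0.19, -0.001, 0.0]
wrist_force: [-6.6, -3.1, 9.0]
grip_width: 0.565
grip_force: 45.0
```

carry_out:
  plan: [0.003,0,-0.003,0,0.4,0.006,0,-0.003,0,0.4,0.006,0,-0.003,0,0.4]

```text
time: 9.1
tool_pos: [0.6001, 0.0002, 0.0464]
eef_rot: [0.982, -0.19, -0.002, -0.0]
wrist_force: [-7.6, -0.5, 6.2]
grip_width: 0.559
grip_force: 45.0
```

carry_out:
  plan: [0.004,0,0,0,0.4,0.006,0,0,0,0.4,0.006,0,0,0,0.4]

```text
time: 9.4
tool_pos: [0.6011, 0.0002, 0.0464]
eef_rot: [0.982, -0.19, -0.002, -0.0]
wrist_force: [-6.7, 0.7, 7.4]
grip_width: 0.561
grip_force: 45.0
```

carry_out:
  plan: [0.004,0,-0.002,0,0.4,0.008,0,-0.002,0,0.4,0.008,0,-0.002,0,0.4]

```text
time: 9.7
tool_pos: [0.6014, 0.0001, 0.0465]
eef_rot: [0.982, -0.19, -0.004, -0.0]
wrist_force: [-9.6, 2.9, 8.0]
grip_width: 0.563
grip_force: 45.0
```

carry_out:
  plan: [0.004,0,-0.002,0,0.4,0.008,0,-0.002,0,0.4,0.008,0,-0.002,0,0.4]

```text
time: 10.0
tool_pos: [0.6014, 0.0001, 0.0464]
eef_rot: [0.982, -0.19, -0.005, -0.001]
wrist_force: [-12.4, 4.4, 10.3]
grip_width: 0.564
grip_force: 45.0
```

carry_out:
  plan: [0.004,-0.008,0,0,0.4,0.004,-0.016,0,0,0.4,0.004,-0.016,0,0,0.4]

```text
time: 10.3
tool_pos: [0.6017, 0.0006, 0.0465]
eef_rot: [0.982, -0.19, -0.007, 0.001]
wrist_force: [-18.7, -4.1, 14.8]
grip_width: 0.564
grip_force: 45.0
```

carry_out:
  plan: [0.004,-0.008,-0.004,0,0.4,0.004,-0.016,-0.004,0,0.4,0.004,-0.016,-0.004,0,0.4]

```text
time: 10.6
tool_pos: [0.602, 0.0014, 0.0466]
eef_rot: [0.982, -0.19, -0.008, 0.003]
wrist_force: [-20.8, -10.5, 14.8]
grip_width: 0.565
grip_force: 45.1
```

```bash
cat > st.py <<'E'
from h import *
o=monitor.get_obs();a=np.radians(-21.8);x=np.array([np.cos(a),np.sin(a)]);y=np.array([-x[1],x[0]]);f=o["wrist_force"][:2]
M=R.from_quat(o["eef_rot"]).as_matrix();d=o["tool_pos"][:2]-[.602,.0005]
print("push x,y",-f@x,-f@y,"fz",o["wrist_force"][2],"pos err mm",d@x*1e3,d@y*1e3,"yaw",np.degrees(np.arctan2(M[1,0],M[0,0])),"tool z",M[:,2].round(4),"tq",o["wrist_torque"].round(2))
E
python3 st.py
```

```text
push x,y 15.392321674715841 17.442043104169134 fz 14.770414753001495 pos err mm -0.32017397848224316 0.8169792511219409 yaw -21.90658263815375 tool z [-0.017  -0.0027 -0.9999] tq [-1.76  2.91 -0.71]
```

carry_out:
  plan: [0,-0.006,-0.004,0,0.4,0,-0.01,-0.008,0,0.4,0,-0.01,-0.008,0,0.4,0,-0.01,-0.008,0,0.4]

```text
time: 11.0
tool_pos: [0.6022, 0.0018, 0.0467]
eef_rot: [0.982, -0.19, -0.008, 0.004]
wrist_force: [-18.2, -15.3, 7.8]
grip_width: 0.567
grip_force: 45.1
```

```bash
python3 st.py; python3 - <<'E'
from h import *
a=optics.grab_frame("scene")[:,:,::-1]; cv2.imwrite("pics/s3.png",cv2.resize(a[190:320,270:470],None,fx=4,fy=4,interpolation=cv2.INTER_CUBIC))
cv2.imwrite("pics/w3.png",optics.grab_frame("wrist")[:,:,::-1])
E
```

```text
push x,y 11.236761975801402 21.015264307426982 fz 7.753422785405958 pos err mm -0.2965816376945586 1.2514396354835098 yaw -21.880417788538853 tool z [-0.0179 -0.0046 -0.9998] tq [-2.6   2.49 -0.58]
```

View pics/w3.png

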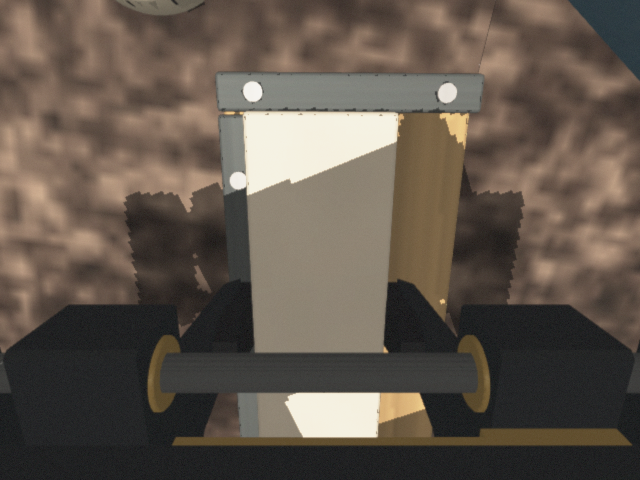

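View pics/s3.png

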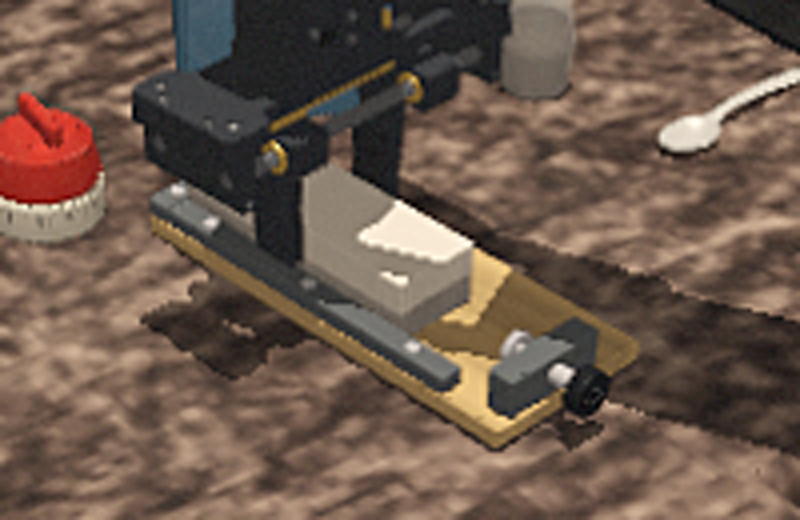

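Both views agree. The stone's end meets the end stop at row 113, no wood shows between its side and the side stop at column 245, and it lies on the bed. I'll add a little more end push and check that it holds steady.

carry_out:
  plan: [0.008,0,0,0,0.4,0.015,0,0,0,0.4,0.015,0,0,0,0.4,0.015,0,0,0,0.4]

```text
time: 11.5
tool_pos: [0.6023, 0.0017, 0.0466]
eef_rot: [0.982, -0.19, -0.011, 0.004]
wrist_force: [-25.4, -11.6, 14.8]
grip_width: 0.566
grip_force: 45.0
```

```bash
python3 st.py
```

```text
push x,y 19.258606598194483 20.18769507380617 fz 14.78394312727741 pos err mm -0.17125575894786574 1.239582272431588 yaw -21.868087441345313 tool z [-0.0239 -0.0031 -0.9997] tq [-2.    3.63 -0.42]
```

carry_out:
  plan: [0,0,0,0,0.4,0,0,0,0,0.4,0,0,0,0,0.4,0,0,0,0,0.4,0,0,0,0,0.4,0,0,0,0,0.4,0,0,0,0,0.4,0,0,0,0,0.4]

```text
time: 12.3
tool_pos: [0.6023, 0.0017, 0.0466]
eef_rot: [0.982, -0.19, -0.011, 0.004]
wrist_force: [-25.5, -11.6, 14.9]
grip_width: 0.559
grip_force: 45.0
```

```bash
python3 st.py
```

```text
push x,y 19.3325314781134 20.266168365137688 fz 14.936454378401564 pos err mm -0.15217610723173197 1.240203175883621 yaw -21.865453503425005 tool z [-0.0237 -0.0031 -0.9997] tq [-1.95  3.6  -0.36]
```

carry_out:
  plan: [0.004,0,-0.005,0,0.4,0.007,0,-0.009,0,0.4,0.007,0,-0.009,0,0.4,0.007,0,-0.009,0,0.4,0.007,0,-0.009,0,0.4,0.007,0,-0.009,0,0.4]

```text
time: 12.9
tool_pos: [0.6023, 0.0017, 0.0467]
eef_rot: [0.982, -0.19, -0.013, 0.004]
wrist_force: [-24.9, -10.0, 7.4]
grip_width: 0.56
grip_force: 45.0
```

```bash
python3 st.py
```

```text
push x,y 19.44018549545776 18.560636558959345 fz 7.368673295141059 pos err mm -0.12399211523963684 1.2444543425751167 yaw -21.858813812006783 tool z [-0.0263 -0.0025 -0.9997] tq [-1.69  3.47 -0.34]
```

```bash
python3 -c "
from station import r
print(r.close_job())"
```

```text
the job is handed in; nothing more can be done
None
```

The whetstone is in the corner and still held there by the gripper, pushed about 19 N towards each stop (wrist reading, including bed friction), and the job was handed in at about 13 s; no verdict came back.

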